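# Reference check of a hand-held reflectance gauge

### The arm

A 6-joint arm with a two-finger parallel gripper is mounted at the origin on the work surface. World frame = base frame: x ahead of the robot, y to its left, z up, the work surface at z = 0. Lengths are in m, angles in rad, forces in N, time in s.
With the tool pointing down it reaches from about 0.375 to 0.975 m from the base axis. Payload 3.8 kg.
Tool frame: the origin (TCP) lies midway between the tips of the shut fingers; the grasp point (between the pads) lies 19 mm behind it; x points along the fingers, y is the direction in which the jaws open and shut, and the axes are right-handed (so a half turn about x gives the same grasp; the last joint's range is limited). The gripper opens to 88 mm and grips with 3 to 60 N. Pads are 18 mm wide; open, the fingers measure 123 mm over their backs; the gripper's body (75 mm by 187 mm) begins 45 mm behind the grasp point.
Start: joints at [-1.371, 0.264, 1.604, -0, 1.274, -0.037], TCP at [0.158, -0.656, 0.239] pointing down, gripper open.
Joint ranges: [-2.63, 2.63], [-0.94, 2.18], [0.31, 2.57], [-1.31, 4.45], [0, 2.66], [-2.55, 2.55]. Speed limits (rad/s): [2.57, 2.57, 3.14, 3.14, 3.14, 3.14].

### API

Orientations are given as a rotation vector (axis times angle).
In Python, from cell import manip, inverse_kinematics, cams, order gives the robot as it stands. Calls block until the motion is done:
- manip.move_pose(position, orientation): joint-space move of the TCP to a pose.
- manip.move_linear(position, rate=0.15, rot=None): straight line of the TCP; rot=None keeps the orientation; rate is the mean speed in m/s.
- manip.set_joints(angles): joint-space move.
- manip.set_gripper(opening, force=None): finger opening in m; force is the grip in N (None keeps the last); returns when the fingers have stopped.
- manip.dwell(seconds).
- inverse_kinematics(position, orientation): joint angles nearest the present ones, or None.
- manip.state(): the state.
- cams.capture(name): name is "side" or "top"; returns a dict with "image" (400x640x3 uint8, blue, green, red), "z_map" (400x640 float32, m along the optical axis (not along the pixel's ray), 0 where there is no reading), "intrinsics" (3x3 intrinsics, pixels), "k1" (the pictures are not rectified: a ray, as slopes to the right and down, at radius r is drawn at 1 + k1 r^2 times it, then the intrinsics apply), "position" and "orientation" of the camera in the world. Camera axes: x right, y down, z forward; pixel columns grow to the right and rows downward; lengths in m; the calibration is good to about 2 mm. A picture is of the moment at which its call begins.
A pose or a line that the arm cannot do raises manip.IKError and nothing moves.
- order.close_job(): hands the job in, once; it reports no verdict.
The state is a dict: "clock": time; "joint_pos": joint angles; "joint_velocities": joint speeds; "tau": joint torques, N m; "tool_pos": TCP position; "tcp_rot": TCP orientation; "contact_force": force on the tool from outside, world axes, zero at the start; "moment": the same for the moment, N m; "gripper_width": finger opening in m.
Only numpy, scipy, OpenCV 4.12 (cv2) and the standard library are available. Lean on these libraries where they do the work, as an engineer would, in place of code of your own. Each camera call takes 0.05 s, during which the arm holds its last target. There are 200 camera calls.

### The job

Take the hand-held gauge out of its holder and hold it steady for about a second with its nose pointing squarely at the middle of the tilted bar-code label, about 60 mm off and without touching it. Then, keeping the gauge upright, press its nose down on the middle of the square white tile until the spring-loaded tile has sunk 8 mm (half its travel; never to its stop), and finish while still holding it pressed there in the gripper. Press with the gauge only, do not press the round or the oblong tile, and leave everything else on the table where it is.

Things in the scene. Friction and masses are not known exactly. Their poses are not given: they have to be found in the camera images.
- gauge: Hand-held reflectance gauge, 145 mm long, about 160 g, standing upright nose down in its holder. Origin at the centre of the nose's end face, z axis along the gauge from nose to top. Black nose of 16 mm diameter for the first 12 mm, widening to a round barrel of 26 mm diameter from 20 to 70 mm, then a grey rectangular grip from 70 to 145 mm, 36 mm along its x and 24 mm along its y: grip it across the 24 mm. It looks (and is pressed) out of its nose, along its -z axis.
- holder: Fixed black block 64 x 64 mm, 55 mm high, origin at the centre of its underside, with a round upright hole 29 mm in diameter and 45 mm deep in the middle. At the start the gauge stands in it, its nose 10 mm and its top 155 mm above the table, its x and y axes about parallel to the holder's.
- label: Bar-code label (black bars on white paper, 40 mm along its x, 50 mm along its y) on a thin aluminium plate 56 x 66 mm carried by a fixed dark steel stand. Origin at the centre of the label's face, 50 mm above the table; z is the face's outward normal, leaning 25 degrees from vertical.
- label_stand: Fixed dark steel stand of the label, foot 70 x 70 mm, 12 mm high, origin at the centre of its underside. The label it carries leans towards this body's -x.
- square_top (a point): Centre of the top face of the SQUARE white ceramic tile (42 mm square on a 46 mm steel plate) on its spring-loaded plunger (a reference station of the same kind: fixed round black housing 60 mm in diameter, 34 mm high, steel neck to 42 mm high). z up, x and y along the tile's sides; moves down with the plunger.
- square_base: Fixed housing of the square tile's station with the tile it carries; origin at the centre of its underside, on the table.
- square (a joint): Travel of the square tile's plunger. Its rest height is 72 mm above the table. Reads 0 at rest (up) and grows as it is pressed straight down, in m; hard stop at 0.016. Pushing it takes about 1.2 N to start and 0.5 N more for each mm (about 5 N at 8 mm); it springs back up when released.
- round_top (a point): Centre of the top face of the ROUND white tile (46 mm in diameter) (a reference station of the same kind: fixed round black housing 60 mm in diameter, 34 mm high, steel neck to 42 mm high); not to be pressed.
- round (a joint): Travel of the round tile's plunger. Its rest height is 72 mm above the table. Reads 0 at rest (up) and grows as it is pressed straight down, in m; hard stop at 0.016. 
- oblong_top (a point): Centre of the top face of the narrow OBLONG white tile (27 x 54 mm) (a reference station of the same kind: fixed round black housing 60 mm in diameter, 34 mm high, steel neck to 42 mm high); not to be pressed.
- oblong (a joint): Travel of the oblong tile's plunger. Its rest height is 72 mm above the table. Reads 0 at rest (up) and grows as it is pressed straight down, in m; hard stop at 0.016. 
- tape: Bystander: roll of clear tape lying flat, 96 mm across, 45 mm high. Origin under its centre.
- fluid: Bystander: closed amber bottle, 42 mm across, 85 mm high. Origin under its centre.
- pedestal: Bystander: upright steel post 32 mm across, 60 mm high. Origin under its centre.
- carton: Bystander: cardboard box 80 x 50 x 40 mm high. Origin under its centre.
- optic_case: Bystander: flat white round case 60 mm across, 20 mm high. Origin under its centre.
- driver: Bystander: screwdriver lying flat, 170 mm long.
- lens_cell: Bystander: small lens in an upright round cell on a 50 mm square foot, 74 mm high. Origin under its centre.

How it is judged:
On the way, in this order (a step that is already met when the one before it is completed fails the run):
1. the gauge is in the gripper and lifted out of its holder (height (world z) of gauge above 0.062 m and contact force between the fingers and gauge above 1 N), for 0.1 s.
2. the gauge is held steady for 0.7 s, its nose 30 to 95 mm from the label, pointing within 14 mm of its middle and within 15 degrees of square (x of label in the frame of gauge between -0.014 and 0.014 m and y of label in the frame of gauge between -0.014 and 0.014 m and z of label in the frame of gauge between -0.095 and -0.03 m and angle between the z axis of gauge and the z axis of label, either way round below 0.26 rad and linear speed of gauge below 0.02 m/s and angular speed of gauge below 0.15 rad/s), for 0.7 s.
At the end, for the whole second after the job is handed in: the square tile is held 5.5 to 10.5 mm down by the gauge's nose, within 11 mm of the tile's middle, the gauge at rest, gripped and upright within 10 degrees (value of joint square between 0.0055 and 0.0105 m and contact force between gauge and square_base above 1.5 N and contact force between the fingers and gauge above 2 N and horizontal distance between gauge and square_top below 0.011 m and angle between gauge's own z axis and vertical below 0.17 rad and linear speed of gauge below 0.02 m/s); the arm keeps its last pose, push and grip.
It fails at once if the square tile is pushed to its stop (beyond 14.5 mm) (value of joint square above 0.0145 m).
It fails at once if the round or the oblong tile is pressed (3 mm) (value of joint any of round, oblong above 0.003 m).
It fails at once if the gauge or robot touches the label or its stand (contact force between any of gauge, the arm, the fingers and label_stand above 1 N).
It fails at once if the robot itself presses the square tile (contact force between any of the arm, the fingers and square_base above 1 N).
It fails at once if a bystander is moved by more than 25 mm (distance of any of tape, fluid, pedestal, carton, optic_case, driver, lens_cell from where it was at the start of the episode above 0.025 m).
It also fails if it takes over 46 s, if anything falls off the work surface, if the arm or the gripper's body presses on something with over 40 N, if the wrist force passes 120 N, or if a joint passes its speed limit or range.

## Working session

There is one attempt and no reset: what is moved stays moved. The work goes in short steps, each a Python script; the robot and the scene stay as the last script left them, time stands still between calls to the robot, and variables do not carry over. Pictures are saved under pics/ and viewed, about 8 in all and at most 12, crops included, and the job is handed in when it is done.

```bash
ls; mkdir -p pics
cat > h.py <<'E'
import numpy as np, cv2
from scipy.spatial.transform import Rotation as R
from cell import manip, inverse_kinematics, cams, order
def cap(n,f=None):
    c=cams.capture(n)
    if f: cv2.imwrite('pics/'+f,c['image'])
    return c
def Rc(c):
    o=np.asarray(c['orientation'],float)
    return o if o.shape==(3,3) else R.from_rotvec(o).as_matrix()
def slopes(c,uv):
    K=np.asarray(c['intrinsics']); uv=np.asarray(uv,float).reshape(-1,1,2)
    return cv2.undistortPoints(uv,K,np.array([c['k1'],0,0,0.])).reshape(-1,2)
def on_plane(c,uv,z):
    s=slopes(c,uv); d=np.c_[s,np.ones(len(s))]@Rc(c).T; p=np.asarray(c['position'])
    return p+d*((z-p[2])/d[:,2])[:,None]
def pts(c,uv):
    uv=np.asarray(uv).reshape(-1,2).astype(int); z=c['z_map'][uv[:,1],uv[:,0]]
    s=slopes(c,uv); return (np.c_[s,np.ones(len(s))]*z[:,None])@Rc(c).T+np.asarray(c['position'])
def cloud(c):
    v,u=np.mgrid[:400,:640]; return pts(c,np.c_[u.ravel(),v.ravel()]).reshape(400,640,3)
E
python3 - <<'E'
from h import *
for n in('top','side'):
    c=cap(n,n+'0.png'); print(n,c['position'],c['orientation'],c['intrinsics'],c['k1'],(c['z_map']>0).mean())
    P=cloud(c); np.save(n+'0.npy',P)
print(manip.state())
E
```

```text
pics
top [ 0.4425995  -0.00226261  1.12438903] [-2.14596202  2.14367792 -0.13401397] [[475.20452597   0.         315.36819221]
 [  0.         475.20452597 201.01270124]
 [  0.           0.           1.        ]] -0.14682600206635554 0.9962734375
side [0.27384833 0.57278726 0.85838881] [-0.72953668  2.71172327 -0.99134681] [[512.04093347   0.         313.38953703]
 [  0.         512.04093347 190.08370621]
 [  0.           0.           1.        ]] 0.01981936579134206 0.9961796875
{'clock': 0.1, 'joint_pos': array([-1.37088664e+00,  2.64668150e-01,  1.60519173e+00,  9.18303017e-06,
        1.27371409e+00, -3.69115184e-02]), 'joint_velocities': array([ 0.00053852, -0.00222188, -0.00088619, -0.00121071, -0.00044872,
        0.00026058]), 'tau': array([ 3.23100894e-04, -5.03619647e+01, -3.58070540e+01,  7.30652665e-02,
        2.33775558e-02, -4.61542356e-05]), 'tool_pos': array([ 0.1582336 , -0.65554827,  0.23754371]), 'tcp_rot': array([ 2.09647169,  0.25151303, -2.09679378]), 'contact_force': array([-0.41909981,  0.29765253,  0.18523066]), 'moment': array([ 0.01510655, -0.00114118, -0.02447058]), 'gripper_width': 0.08818109351808104}
```

View pics/top0.png

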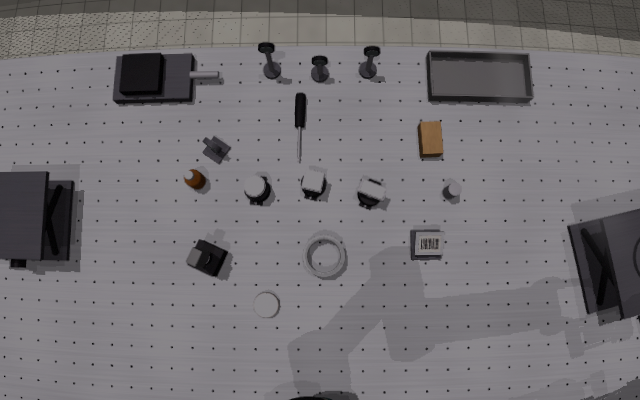

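View pics/side0.png

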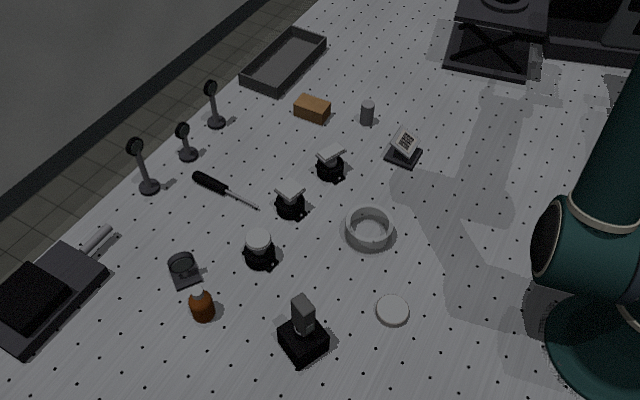

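The top view (up = +x, left = +y) shows the gauge and holder near (205,257), label at (428,243), and tiles at (257,187) round, (313,181) and (371,190). In the side view the gauge stands at (303,315). Next I'll measure sizes from the depth.

```bash
cat > m.py <<'E'
from h import *
T=np.load('top0.npy');S=np.load('side0.npy')
def rect(name,ctr,r,zlo,zhi,clouds=(('T',T),('S',S))):
    for n,P in clouds:
        m=(np.hypot(P[...,0]-ctr[0],P[...,1]-ctr[1])<r)&(P[...,2]>zlo)&(P[...,2]<zhi)
        q=P[m]
        if len(q)<5: print(name,n,'few');continue
        b=cv2.minAreaRect((q[:,:2]*1000).astype(np.float32))
        print(name,n,len(q),'med z %.3f'%np.median(q[:,2]),'mean',q.mean(0).round(4),'rect c %s size %s ang %.1f'%(np.round(b[0],1),np.round(b[1],1),b[2]))
for nm,uv in dict(gaugetop=(197,257),label=(428,243),t1=(256,186),t2=(313,181),t3=(371,187),holder=(215,258)).items():
    print(nm,T[uv[1],uv[0]].round(4))
for nm,uv in dict(t1=(256,186),t2=(313,181),t3=(371,187)).items(): rect(nm,T[uv[1],uv[0]],.045,.062,.09)
rect('gtop',T[257,197],.045,.145,.17); rect('holder',T[258,210],.06,.046,.062)
rect('ggrip',T[257,197],.045,.09,.17)
uv=(428,243); c=T[uv[1],uv[0]]
rect('label',c,.05,.025,.09); rect('foot',c,.065,.008,.016)
for n,P in(('T',T),('S',S)):
    m=(np.hypot(P[...,0]-c[0],P[...,1]-c[1])<.025)&(P[...,2]>.03)&(P[...,2]<.08); q=P[m]
    for _ in range(3):
        A=np.c_[q[:,:2],np.ones(len(q))]; k=np.linalg.lstsq(A,q[:,2],rcond=None)[0]; e=abs(A@k-q[:,2]); q=q[e<max(.003,2*e.std())] if _<2 else q
    nn=np.array([-k[0],-k[1],1]);nn/=np.linalg.norm(nn); print('plane',n,len(q),nn.round(3),np.degrees(np.arccos(nn[2])).round(1),np.degrees(np.arctan2(nn[1],nn[0])).round(1),q.mean(0).round(4))
E
python3 m.py
python3 - <<'E'
import cv2,numpy as np
t=cv2.imread('pics/top0.png');s=cv2.imread('pics/side0.png')
f=lambda a:np.clip(cv2.resize(a,None,fx=4,fy=4,interpolation=2)*1.4,0,255).astype('uint8')
A=np.hstack([f(t[150:220,235:305+30]),f(t[150:220,330:430])]); B=np.hstack([f(t[205:275,395:465]),f(t[230:300,175:245]),f(s[115:185,375:435])])
cv2.imwrite('pics/crop.png',np.vstack([A,B]))
E
```

```text
gaugetop [0.4599 0.2525 0.1562]
label [ 0.4946 -0.2453  0.0481]
t1 [0.6222 0.145  0.0695]
t2 [0.6329 0.0161 0.073 ]
t3 [ 0.6191 -0.114   0.0738]
holder [0.4599 0.238  0.0531]
t1 T 381 med z 0.071 mean [0.6219 0.1494 0.0706] rect c [622.4 149.6] size [48.6 48.6] ang 19.7
t1 S 519 med z 0.072 mean [0.6217 0.1515 0.0715] rect c [623.8 150.2] size [50.  47.8] ang 13.4
t2 T 412 med z 0.071 mean [0.6344 0.0164 0.0703] rect c [635.3  16.5] size [45.9 46.7] ang 77.2
t2 S 462 med z 0.072 mean [0.634  0.0194 0.0714] rect c [635.2  16.7] size [48.3 46.4] ang 76.4
t3 T 384 med z 0.070 mean [ 0.613  -0.1175  0.0697] rect c [ 613.9 -118. ] size [62.1 32. ] ang 67.4
t3 S 360 med z 0.072 mean [ 0.6132 -0.1142  0.071 ] rect c [ 614.4 -118.1] size [64.3 33.8] ang 67.7
gtop T 211 med z 0.154 mean [0.4606 0.2593 0.1539] rect c [460.8 260.5] size [23.9 36. ] ang 65.1
gtop S 397 med z 0.155 mean [0.4597 0.2618 0.1546] rect c [460.4 260.2] size [24.7 36.8] ang 66.9
holder T 515 med z 0.054 mean [0.4605 0.2505 0.0542] rect c [460.5 260.3] size [66.2 65.4] ang 66.2
holder S 1036 med z 0.056 mean [0.4563 0.2692 0.0553] rect c [460.9 259.9] size [64.9 65.1] ang 65.5
ggrip T 331 med z 0.152 mean [0.4604 0.256  0.1407] rect c [460.7 260.1] size [24.7 36.3] ang 65.4
ggrip S 771 med z 0.146 mean [0.4576 0.2654 0.137 ] rect c [460.1 260.3] size [24.6 37.5] ang 66.1
label T 689 med z 0.050 mean [ 0.4956 -0.2466  0.0497] rect c [ 495.6 -247. ] size [66.6 51.8] ang 89.8
label S 580 med z 0.050 mean [ 0.4946 -0.2446  0.0496] rect c [ 494.7 -249.5] size [52.4 70.3] ang 1.0
foot T 241 med z 0.011 mean [ 0.4839 -0.2364  0.0112] rect c [ 493.6 -246.7] size [70.9 70.1] ang 0.9
foot S 392 med z 0.012 mean [ 0.4873 -0.2348  0.0121] rect c [ 493.7 -246.6] size [72.2 70.5] ang 89.8
plane T 325 [-0.417  0.001  0.909] 24.6 179.9 [ 0.4943 -0.2455  0.0496]
plane S 273 [-0.424  0.002  0.906] 25.1 179.7 [ 0.4945 -0.2452  0.0512]
```

View pics/crop.png

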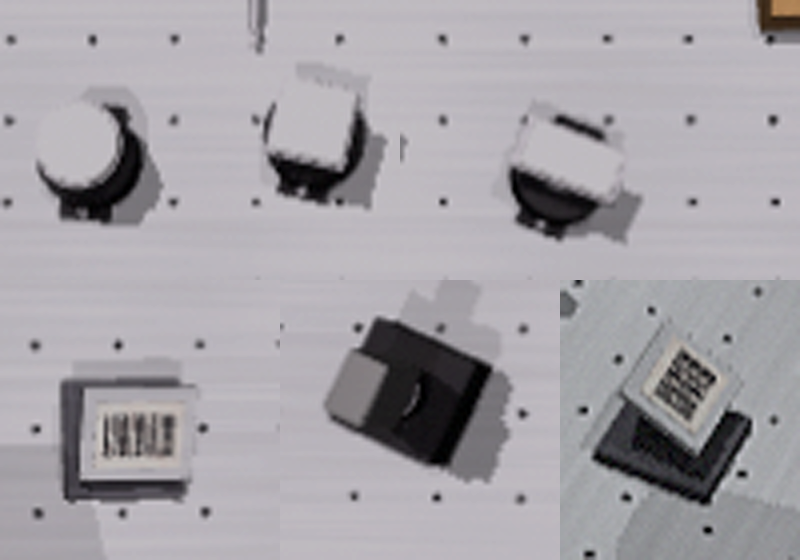

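Square tile is at (0.635, 0.017), 46×47 mm. The oblong is at y=-0.118 and the round at y=0.150. Gauge is at (0.4605, 0.260), and its 24 mm axis points at about 65.7° in xy. Label is at (0.4945, -0.247, 0.050), with its normal leaning 25° towards -x; heights and sizes match the given ones. Next: check IK and grasp.

```bash
cat >> h.py <<'E'
G=np.array([.4605,.2603]); SQ=np.array([.6352,.0166]); N=np.array([-.4226,0,.9063]); L=np.array([.4945,-.247,.050]); H=.096
def rv(x,y):
    x=x/np.linalg.norm(x); y=y-x*(x@y); y/=np.linalg.norm(y)
    return R.from_matrix(np.c_[x,y,np.cross(x,y)]).as_rotvec()
def yd(a): a=np.radians(a); return np.array([np.cos(a),np.sin(a),0])
D=np.array([0,0,-1.])
E
python3 - <<'E'
from h import *
f=lambda q:None if q is None else np.round(q,2)
for a in(65.7,-114.3):
    print('g',a,f(inverse_kinematics([*G,.106],rv(D,yd(a)))),f(inverse_kinematics([*G,.26],rv(D,yd(a)))))
for a in range(-180,180,30):
    print(a,'L',f(inverse_kinematics(L+N*(.06+H),rv(-N,yd(a)))),'S',f(inverse_kinematics([*SQ,.064+H],rv(D,yd(a)))))
E
```

```text
g 65.7 [ 0.47  0.11  2.04 -0.    0.98 -0.68] [ 0.47 -0.03  1.89 -0.    1.28 -0.68]
g -114.3 [ 0.47  0.11  2.04 -0.    0.98  2.46] [ 0.47 -0.03  1.89 -0.    1.28  2.46]
-180 L [-0.78 -0.26  2.28  0.41  0.85  2.13] S None
-150 L [-0.78 -0.26  2.28  0.41  0.85  1.56] S None
-120 L [-0.78 -0.26  2.28  0.41  0.85  1.04] S [-0.01  0.25  1.77  0.    1.12  2.08]
-90 L [-0.78 -0.26  2.28  0.41  0.85  0.56] S [-0.01  0.25  1.77 -0.    1.12  1.56]
-60 L [-0.78 -0.26  2.28  0.41  0.85  0.08] S [-0.01  0.25  1.77 -0.    1.12  1.03]
-30 L [-0.78 -0.26  2.28  0.41  0.85 -0.44] S [-0.01  0.25  1.77  0.    1.12  0.51]
0 L [-0.78 -0.26  2.28  0.41  0.85 -1.01] S [-0.01  0.25  1.77 -0.    1.12 -0.01]
30 L [-0.78 -0.26  2.28  0.41  0.85 -1.58] S [-0.01  0.25  1.77  0.    1.12 -0.54]
60 L [-0.78 -0.26  2.28  0.41  0.85 -2.1 ] S [-0.01  0.25  1.77 -0.    1.12 -1.06]
90 L None S [-0.01  0.25  1.77 -0.    1.12 -1.58]
120 L None S [-0.01  0.25  1.77 -0.    1.12 -2.11]
150 L None S None
```

Run:
```python
from h import *
r=rv(D,yd(65.7))
manip.move_pose([*G,.24],r)
manip.move_linear([*G,.01+H],rate=.15)
print(manip.set_gripper(.0,force=35)); s=manip.state(); print(s['clock'],s['tool_pos'],s['gripper_width'],s['contact_force'])
manip.move_linear([*G,.25],rate=.12)
s=manip.state(); print(s['clock'],s['tool_pos'],s['gripper_width'],s['contact_force'])
c=cap('side','lift.png');
```

```text
False
5.4917 [0.46048779 0.26028592 0.10596464] 0.023942742079671404 [ 0.53665924  0.64869429 -0.14328819]
6.8417 [0.45992919 0.25998422 0.24886059] 0.02394851526445163 [-0.41806442 -0.83744491 -1.47124245]
```

View pics/lift.png

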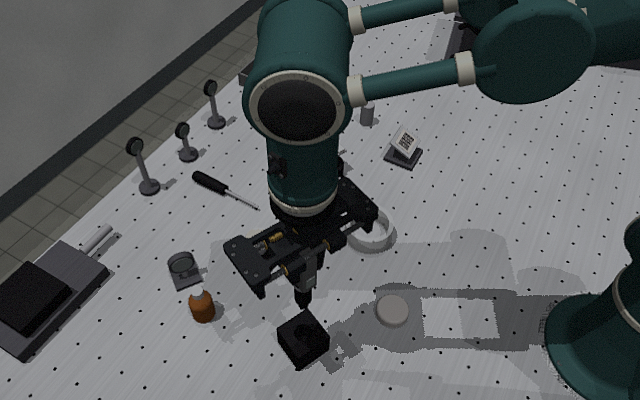

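The gauge is in the gripper (24 mm opening), with its nose at about (303,303), clear of the holder at (303,340). Next, the label.

Run:
```python
from h import *
r=rv(-N,yd(-15))
manip.move_pose(L+N*(.06+H+.05),r)
manip.move_linear(L+N*(.06+H),rate=.1)
manip.dwell(.3)
s=manip.state(); print(s['clock'],s['tool_pos'],L+N*(.06+H),R.from_rotvec(s['tcp_rot']).as_matrix()[:,0],s['gripper_width'])
c=cap('side'); P=cloud(c); np.save('lab.npy',P)
im=c['image']; cv2.imwrite('pics/lab.png',cv2.resize(im[60:210,300:500],None,fx=4,fy=4))
# gauge points within 25mm of the axis, between nose and 70 mm
d=P-L; t=d@N; rad=np.linalg.norm(d-t[...,None]*N,axis=-1); m=(rad<.03)&(t>.045)&(t<.135)
q=np.c_[t[m],rad[m]]; print(m.sum(),'t min',np.percentile(q[:,0],[0,2,5]))
for a,b in((.06,.072),(.082,.1),(.1,.125)):
    k=m&(t>a)&(t<b); 
    if k.any(): print(a,b,k.sum(),P[k].mean(0), (d[k]-t[k][:,None]*N).mean(0).round(4))
```

```text
9.6917 [ 0.42872761 -0.24735521  0.19212475] [ 0.4285744 -0.247      0.1913828] [ 0.42343034 -0.00091723 -0.9059282 ] 0.023903651256599694
271 t min [0.0609528  0.06317137 0.06617542]
0.06 0.072 25 [ 0.4674752  -0.2418728   0.11040505] [0.0009 0.0051 0.0004]
0.082 0.1 83 [ 0.45864247 -0.23891651  0.13316657] [0.0024 0.0081 0.0011]
0.1 0.125 113 [ 0.45008303 -0.23909227  0.15315744] [0.003  0.0079 0.0014]
```

View pics/lab.png

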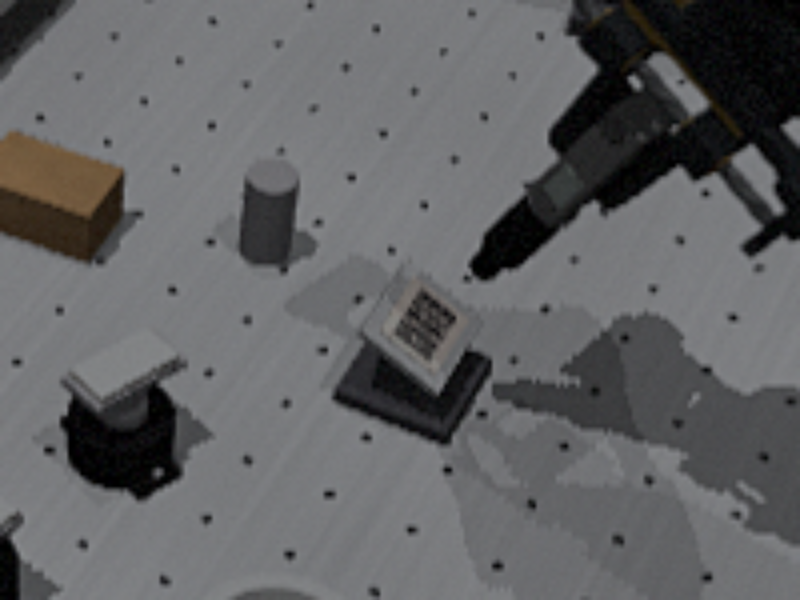

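The nose hangs 61 mm off the label. The visible surface offsets (5 of 8 mm on the nose, 8 of 13 mm on the barrel) fit an on-axis, square gauge. In the crop the nose (483,272) points at the label's middle (425,325). I'll hold a little longer, then move over the square tile.

Run:
```python
from h import *
manip.dwell(1.3); print(manip.state()['joint_velocities'].round(4))
manip.move_linear(L+N*(.06+H+.06),rate=.12)
manip.move_pose([*SQ,.155+H],rv(D,yd(40)))
manip.move_linear([*SQ,.087+H],rate=.1)
manip.dwell(.3)
s=manip.state(); print(s['clock'],s['tool_pos'],R.from_rotvec(s['tcp_rot']).as_matrix()[:,0],s['gripper_width'],s['contact_force'])
c=cap('side'); P=cloud(c)
im=c['image']; cv2.imwrite('pics/sq.png',cv2.resize(im[100:240,220:380],None,fx=4,fy=4))
d=P-[*SQ,0]; rad=np.hypot(d[...,0],d[...,1])
for a,b in((.085,.098),(.11,.135),(.135,.155)):
    k=(rad<.03)&(P[...,2]>a)&(P[...,2]<b); print(a,b,k.sum(),P[k][:,2].min().round(4),d[k].mean(0).round(4))
```

```text
[-0.0013  0.0006 -0.0001  0.0024 -0.0004  0.0005]
14.1667 [0.63563213 0.01663257 0.1837697 ] [ 1.27003081e-03 -3.53881538e-05 -9.99999193e-01] 0.02396116544271673 [-0.13996238 -1.26842109 -1.15788203]
0.085 0.098 22 0.0889 [-0.0031  0.0042  0.0933]
0.11 0.135 114 0.1108 [-0.0043  0.0078  0.1231]
0.135 0.155 81 0.1351 [-0.0049  0.0079  0.144 ]
```

View pics/sq.png

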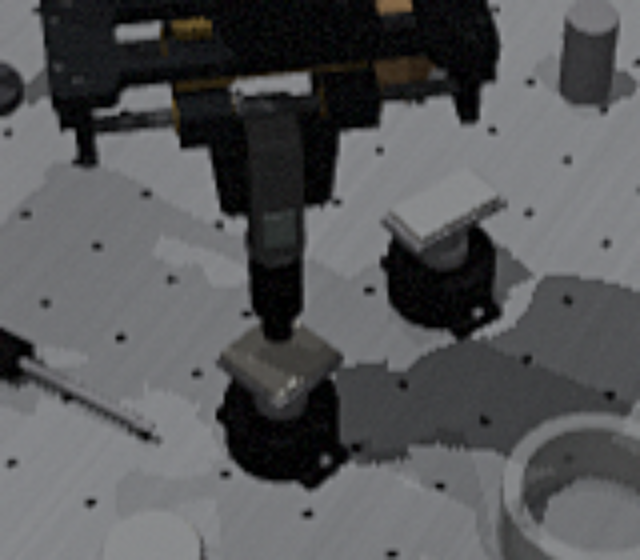

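The gauge is upright just above the square tile's middle (nose at (278,335), tile centre about (281,362), 15 mm lower). Its axis is within 1–2 mm of the target. I'll press in steps while watching the force.

Run:
```python
from h import *
f0=manip.state()['contact_force'][2]
for z in(.076,.070,.068,.066,.064):
    manip.move_linear([*SQ,z+H],rate=.03); manip.dwell(.25)
    s=manip.state(); print(z,round(s['tool_pos'][2]-H,4),'dF',round(s['contact_force'][2]-f0,2),round(s['clock'],2))
c=cap('side'); P=cloud(c)
d=P-[*SQ,0]; rad=np.hypot(d[...,0],d[...,1]); k=(rad<.022)&(rad>.011)&(P[...,2]>.05)&(P[...,2]<.08); print('tile z',np.median(P[k][:,2]),k.sum())
cv2.imwrite('pics/press.png',cv2.resize(c['image'][100:240,220:380],None,fx=4,fy=4))
```

```text
0.076 0.0762 dF -0.68 14.98
0.07 0.0704 dF 2.22 15.58
0.068 0.0682 dF 2.17 16.08
0.066 0.0662 dF 3.73 16.58
0.064 0.0642 dF 5.15 17.08
tile z 0.06483894740332974 181
```

View pics/press.png

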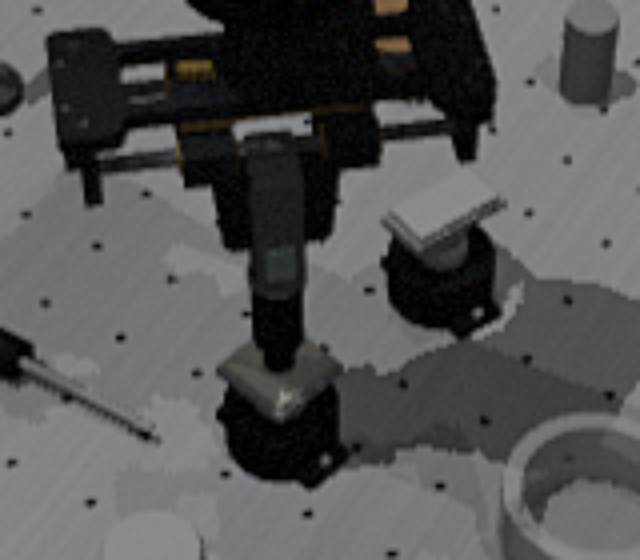

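The tile has visibly sunk and the nose is on its middle. TCP height, force (5.15 N against about 5 expected) and depth (64.8 mm) all indicate 7–8 mm of travel. I'm handing in.

Run:
```python
from h import *
s=manip.state(); print(s['clock'],s['tool_pos'],s['gripper_width'],s['contact_force'],abs(s['joint_velocities']).max())
print(order.close_job())
```

```text
17.1333 [0.63541684 0.01659377 0.16018587] 0.023759479329661905 [2.95215292 0.47634591 3.84079319] 0.0011934276378068559
the job is handed in; nothing more can be done
None
```

I handed the job in at 17.1 s of the 46 s allowed, with the gauge still gripped and holding the square tile about 7–8 mm down. Handing in gave no verdict.

- **Pick-up:** I gripped the gauge across its 24 mm side at 35 N and lifted it straight out of the holder. The gripper still read 24 mm afterwards.
- **Label:** I held the nose about 61 mm off the label's middle for around 1.6 s. The depth image fitted an on-axis, square gauge, with the joints almost still.
- **Square tile, last checks:**
  - **Travel:** the arm's height gave 7.8 mm and the depth image about 7.2 mm.
  - **Push:** force rose by 5.15 N, against about 5 N expected at 8 mm.
  - **Pose:** just above the tile, the tool was within 0.1° of vertical and the gauge within 1–2 mm of the tile's middle.

The final reading showed about 3 N of sideways force in x. I did not look into it; the sensor had already shown 0.5–1 N offsets in free air. The second force step (2.2 N, then 2.2 N) also did not rise as the spring should have, which I put down to the same noise. No other check failed.

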